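Click the jig carriage home and hold the lens barrel pressed into its V-block

ROBOT

A 6-joint arm with a two-finger parallel gripper is mounted at the origin on the work surface. World frame = base frame: x ahead of the robot, y to its left, z up, the work surface at z = 0. Lengths are in mm, angles in rad, forces in N, time in s.
With the tool pointing down it reaches from about 375 to 925 mm from the base axis. Payload 5.7 kg.
Tool frame: the origin (TCP) lies on the centre line of the jaws, within the pads' length; the fingertips stand 11 mm ahead of it and the grasp point (between the pads) lies 8 mm behind it (arm.tip_extent is the distance from the TCP to the fingertips, in mm); z points along the fingers, y is the line along which they close (so a half turn about z gives the same grasp; the last joint's range is limited). The gripper opens to 88 mm and grips with 3 to 60 N. Pads are 20 mm wide; open, the fingers measure 115 mm over their backs; the gripper's body (75 mm by 178 mm) begins 61 mm behind the grasp point.
Start: joints at [1.161, 0.359, 1.51, -0, 1.272, -0.115], TCP at [174.321, 574.084, 212.023] pointing down, gripper open.
Joint ranges: [-2.97, 2.97], [-1.01, 2.36], [0.21, 2.38], [-0.96, 4.11], [0.2, 2.71], [-2.98, 2.98]. Speed limits (rad/s): [2.39, 2.39, 3.14, 3.14, 3.14, 3.14].

INTERFACE

Orientations are given as a 3x3 rotation matrix whose columns are the frame's x, y, z axes.
In Python, from bench import arm gives the robot as it stands. The module is installed in compiled form; this text tells all that it offers.
- The arm moves only by the shell command python3 -m crank 'ROWS'. ROWS is one flat JSON list of numbers that holds 1 to 12 rows one after another, with no inner brackets; each row has 7 numbers: a rotation vector rx, ry, rz in rad, then dx, dy, dz in mm, then the opening from 0.0 (shut) to 1.0 (fully open); each row shifts and turns the commanded pose from where the row before left it, along the tool's axes as they then stand; what a row does not reach is not made up. A row lasts 1/12 s, in which the tool goes at most 41.7 mm and 0.125 rad, less where a joint would pass 70% of its speed; a pose out of reach is approached as far as the arm can. The fingers move at their own pace and stop on an object; the grip force is fixed at half the most. Time passes only in rows, so rows that do not move let the fingers close. It prints the time, the measured TCP pose, the force, the opening and the grip force at its end. Input that does not fit is refused with a message, and nothing moves.
- arm.sense(): the state, without advancing time (a new reading comes with each control period).
- arm.capture(name): name is "side" or "top" or "wrist"; returns a dict with "frame" (400x640x3 uint8, red, green, blue), "camera_matrix" (3x3 intrinsics, pixels), "extrinsics" (4x4, takes a point from camera to world coordinates). Camera axes: x right, y up, looking along -z (the intrinsics and any distortion apply to the point x, -y, -z); pixel columns grow to the right and rows downward; lengths in mm; the calibration is good to about 2 mm. A picture is of the moment at which its call begins. There is no depth.
- arm.close_job(): hands the job in; it is judged then, once.
Trained networks look in the newest picture that a camera, given by its name, has taken for a name from the list of things; names that differ only in an ending like _2 or _b are one class to them, and where a whole thing is asked for, a point or a joint stands for the part that bears it (a point fixed in the world has none). Each returns a list of dicts, best first, with "score" (0 to 1); they miss things now and then, are a little off and sometimes report something else, mostly with a low value. They report only what shows in the picture. A call takes as long as a camera call. They do not tell look-alikes from the thing itself.
- arm.boxes_of(label, camera): "at" ([column, row] in pixels, amid what is visible of it).
- arm.place_of(label, camera): "at" ([column, row] in pixels: a listed point, or the origin of a listed thing).
The state is a dict: "time": time; "joints": joint angles; "joint_vel": joint speeds; "tau": joint torques, N m; "tool_pos": TCP position; "tool_rot": TCP orientation; "wrist_force": force on the tool from outside, world axes, zero at the start; "ft_torque": the same for the moment, N m; "grip_width": opening from 0.0 (shut) to 1.0 (fully open); "finger_force": force on a finger pad.
Only numpy, scipy, OpenCV 4.12 (cv2) and the standard library are available. Lean on these libraries where they do the work, as an engineer would, in place of code of your own. Each camera call takes 0.05 s, during which the arm holds its last target. There are 200 camera calls.

TASK

On the lens test jig, first push the V-block carriage along its slide towards the camera board until it clicks home in its spring detent. Then take the longer of the two lens barrels from its cradle, lay it in the V-block, in line with the V and centred lengthwise, and press it down evenly onto both V faces with a light push of about 15 N. Finish while still holding it pressed there: do not let go, do not bump the camera board, and leave the shorter barrel and the other things on the bench where they are.

Things in the scene. Friction and masses are not known exactly. Their poses are not given: they have to be found in the camera images.
- jig: fixed aluminium base plate 270 x 136 mm, 12 mm thick, on the bench; origin on the bench surface, 5 mm to +x of the plate's middle; x axis = slide direction, towards the camera board; z up. On its +y side, at x 14 mm, a small block (24 x 14 mm, top at 28 mm) holds a sprung steel ball that drops behind a round nose on the carriage's side when the carriage is home
- carriage (a joint): slide of the carriage along the jig's +x, in m: 0 is farthest from the camera board, 0.060 is home against the stop. Friction about 1.5 N; the detent ball resists from about 0.045 to 0.054 (about 4 N more), then snaps the carriage on to 0.060 and keeps it there. It starts anywhere from 0 to 0.025
- push_face (a point): on the carriage: middle of the rear (-x) face of its upright push tab (aluminium plate 8 mm thick along x, 44 mm wide along y, from 25 to 61 mm above the bench); this point is 45 mm above the bench, 86 mm behind v_seat; axes as the jig's, so one pushes along its +x. Nothing stands behind it but the 12 mm high base plate
- v_seat (a point): on the carriage: where the barrel's centre lies when seated and centred, 56 mm above the bench; x = axis of the V = slide direction. Steel 90 degree V open upward, as two cheeks, each 22 mm long (x), 66 mm wide, 56 mm high over the bench, centred 39 mm before and behind this point; between them a free gap 56 mm long for the fingers, its floor (76 mm wide) 25 mm above the bench
- v_left: the two V faces on the +y side (steel plates sloping at 45 degrees, one on each cheek); origin on the bench surface straight below v_seat, axes as the jig's
- v_right: the two V faces on the -y side; origin and axes as v_left
- barrel: the longer lens barrel: black cylinder, 36 mm diameter, 120 mm long, aluminium bands, glass at both ends (either end may face the board), 0.105 to 0.21 kg; origin at its centre, x axis along it. Lies on a rubber cradle 100 mm long, 30 mm wide (narrower than the barrel) and 8 mm high, with two 4 mm ribs; centre 26 mm above the bench; free bench beside it for the fingers
- short_barrel: the shorter lens barrel, to be left alone: same look, 30 mm diameter, 75 mm long, on a like cradle, centre 23 mm above the bench; x axis along the cylinder. The two cradles may stand either way about
- board: upright green camera board 50 mm wide, 4 mm thick along x, up to 84 mm above the bench, at the far (+x) end of the jig; origin on the bench surface below it, axes as the jig's. With the carriage home the origin is 88 mm and the small black sensor's face 82 mm ahead of v_seat
- flux_bottle: small white bottle, 32 mm diameter, 75 mm tall, bystander; origin under its middle
- screwdriver: screwdriver 160 mm long, bystander, lying on the bench
- solder_spool: spool of solder, 52 mm diameter, 40 mm tall, bystander; origin under its middle
There are look-alikes about, which are no part of the job. Leave any blue or brown look-alike of the barrel alone.

How it is judged (in metres and radians):
On the way, in this order (a step that is already met when the one before it is completed fails the run):
1. the carriage is home in its detent (value of joint carriage above 0.057 m), for 0.3 s.
2. the long barrel lies in the V-block (distance between barrel and v_seat below 0.0125 m and angle between the x axis of barrel and the x axis of v_seat, either way round below 0.05 rad), for 0.2 s.
At the end, for the whole second after the job is handed in: Carriage still home (above 0.057); long barrel at rest in the V, within 12 mm of centred lengthwise, 2.5 mm of its seat across and in height, 2 degrees of the V's line; fingers still bear on it; it presses the left and the right V faces with 2 to 30 N each (its weight alone: under 1.5 N) (value of joint carriage above 0.057 m and contact force between v_left and barrel between 2 and 30 N and contact force between v_right and barrel between 2 and 30 N and contact force between the fingers and barrel above 2 N and x of barrel in the frame of v_seat between -0.012 and 0.012 m and y of barrel in the frame of v_seat between -0.0025 and 0.0025 m and z of barrel in the frame of v_seat between -0.0025 and 0.0025 m and angle between the x axis of barrel and the x axis of v_seat, either way round below 0.035 rad and linear speed of barrel below 0.02 m/s); the arm keeps its last pose, push and grip.
It fails at once if the camera board is bumped (contact force between any of the arm, the fingers, barrel and board above 1 N).
It fails at once if the shorter barrel is disturbed (distance of short_barrel from where it was at the start of the episode above 0.02 m).
It fails at once if another bystander is disturbed (distance of any of flux_bottle, screwdriver, solder_spool from where it was at the start of the episode above 0.03 m).
It also fails if it takes over 72 s, if anything falls off the work surface, if the arm or the gripper's body presses on something with over 40 N, if the wrist force passes 120 N, or if a joint passes its speed limit or range.

## Working session

There is one attempt and no reset: what is moved stays moved. The work goes in short steps, Python scripts to look and compute and a shell command to move; the robot and the scene stay as the last step left them, time stands still between calls to the robot, and variables do not carry over. Pictures are saved under pics/ and viewed, at most 10 in all, crops included, and the job is handed in when it is done.

```bash
mkdir -p pics
cat > h.py <<'E'
import numpy as np, cv2
from bench import arm
def ray(c,uv):
    K=np.array(c["camera_matrix"],float);T=np.array(c["extrinsics"],float)
    d=np.linalg.inv(K)@[uv[0],uv[1],1.0]
    return T[:3,3],T[:3,:3]@np.array([d[0],-d[1],-d[2]])
def atz(c,uv,z):
    o,d=ray(c,uv);return o+d*(z-o[2])/d[2]
def proj(c,p):
    K=np.array(c["camera_matrix"],float);T=np.array(c["extrinsics"],float)
    q=T[:3,:3].T@(np.array(p,float)-T[:3,3]);q=K@np.array([q[0],-q[1],-q[2]]);return q[:2]/q[2]
def tri(l):
    A=np.zeros((3,3));b=np.zeros(3)
    for c,uv in l:
        o,d=ray(c,uv);d=d/np.linalg.norm(d);M=np.eye(3)-np.outer(d,d);A+=M;b+=M@o
    return np.linalg.solve(A,b)
def save(c,n,box=None,s=1):
    f=c["frame"][:,:,::-1]
    if box: f=f[box[1]:box[3],box[0]:box[2]]
    cv2.imwrite("pics/"+n,cv2.resize(f,None,fx=s,fy=s,interpolation=cv2.INTER_CUBIC))
E
python3 - <<'E'
from h import *
np.set_printoptions(precision=1,suppress=True)
Z=dict(jig=0,push_face=45,v_seat=56,barrel=26,short_barrel=23,board=0,flux_bottle=0,screwdriver=10,solder_spool=0)
for n in("top","side"):
    c=arm.capture(n);save(c,n+"1.png")
    print(n,c["extrinsics"][:3,3])
    for k,z in Z.items():
        for d in arm.place_of(k,n)[:4]: print(k,round(d["score"],2),np.array(d["at"]),atz(c,d["at"],z))
E
```

```text
top [ 482.9  -68.1 1124.9]
jig 0.67 [378.4 206.9] [ 582.8 -197.7    0. ]
push_face 0.6 [373.4 251.5] [ 467.2 -175.7   45. ]
v_seat 0.85 [375.6 220. ] [ 545.2 -183.    56. ]
v_seat 0.57 [379.3 167.8] [ 676.8 -197.3   56. ]
barrel 0.93 [303.7 276.3] [409.    1.1  26. ]
barrel 0.68 [268.4 208.7] [583.5  88.6  26. ]
barrel 0.63 [224.4 277.8] [410.3 202.7  26. ]
barrel 0.3 [463.2 289.7] [ 365.7 -399.6   26. ]
short_barrel 0.84 [192.4 222.2] [554.1 286.   23. ]
board 0.64 [381.4 166.9] [ 689.2 -209.7    0. ]
flux_bottle 0.64 [303.7 148. ] [746.2  -4.3   0. ]
screwdriver 0.69 [222.4 151.7] [740.1 211.2  10. ]
solder_spool 0.67 [462.6 291.2] [ 359.1 -405.7    0. ]
side [ 381.  -782.9  660.1]
jig 0.89 [338.3 261.7] [ 580.2 -188.1    0. ]
push_face 0.84 [285.9 253.4] [ 468.1 -175.9   45. ]
v_seat 0.66 [324.9 241.8] [ 553.2 -175.8   56. ]
barrel 0.85 [251.6 214.7] [417.5  -6.4  26. ]
barrel 0.79 [235.5 168.9] [401.8 205.9  26. ]
barrel 0.63 [309.2 182.3] [584.3  85.6  26. ]
short_barrel 0.78 [283.4 144.6] [558.2 305.   23. ]
short_barrel 0.67 [322.8 245. ] [ 555.3 -151.1   23. ]
board 0.83 [385.2 257.6] [ 683.8 -204.7    0. ]
flux_bottle 0.52 [376.9 199.5] [744.   -3.6   0. ]
screwdriver 0.6 [348.2 155.2] [736.3 210.7  10. ]
solder_spool 0.87 [256. 377.] [ 366.7 -403.9    0. ]
```

View pics/top1.png

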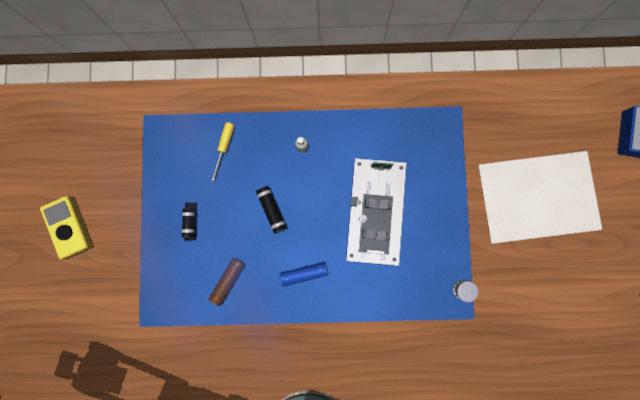

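View pics/side1.png

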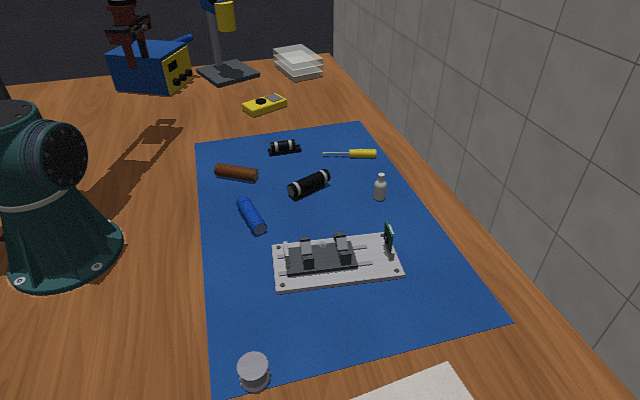

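The top view shows the jig, with plate corners around (355,158), (406,162), (399,265) and (347,262), and the board at (381,166). The long black barrel is at (271,209) and the short one at (190,221). The blue (303,273) and brown (227,281) cylinders are look-alikes. The side view agrees.

Run:
```python
from h import *
np.set_printoptions(precision=1,suppress=True)
c=arm.capture("top");f=c["frame"].astype(int)
hsv=cv2.cvtColor(c["frame"],cv2.COLOR_RGB2HSV)
def rect(mask,box,z,n):
    m=np.zeros(mask.shape,np.uint8);x0,y0,x1,y1=box;m[y0:y1,x0:x1]=mask[y0:y1,x0:x1]
    k,lab,st,_=cv2.connectedComponentsWithStats(m);i=1+np.argmax(st[1:,4])
    v,u=np.nonzero(lab==i)
    P=np.array([atz(c,p,z)[:2] for p in zip(u,v)],np.float32)
    (cx,cy),s,a=cv2.minAreaRect(P);b=cv2.boxPoints(((cx,cy),s,a));e=max((b[1]-b[0],b[2]-b[1]),key=np.linalg.norm)
    print(n,cx,cy,s,"yaw",np.arctan2(e[1],e[0]),np.arctan2(-e[1],-e[0]))
notblue=((hsv[:,:,1]<110)|(hsv[:,:,2]<60)).astype(np.uint8)
rect(notblue,(338,150,420,275),12,"jig")
rect(notblue,(245,175,298,245),30,"barrel")
rect(notblue,(175,195,205,250),25,"short")
```

```text
jig 571.7335205078125 -190.36785888671875 (137.7014923095703, 271.4473571777344) yaw -0.11600679 3.025586
barrel 581.356689453125 81.78671264648438 (122.78380584716797, 36.49845886230469) yaw 0.3867576 -2.7548351
short 557.3436889648438 294.1817932128906 (93.68553924560547, 36.30904769897461) yaw 0.004384538 -3.1372082
```

```bash
cat >> h.py <<'E'
def goal(p,yaw=None):
    """tool-frame shift to world point p, with the tool down, and turn about tool z to tool-x yaw (mod pi)"""
    s=arm.sense();R=np.array(s["tool_rot"]);d=R.T@(np.array(p,float)-np.array(s["tool_pos"]))
    y=np.arctan2(R[1,0],R[0,0]);r=None
    if yaw is not None: r=-((yaw-y+np.pi/2)%np.pi-np.pi/2)
    return d,r,np.array(s["tool_pos"])
E
python3 - <<'E'
from h import *
np.set_printoptions(precision=3,suppress=True)
s=arm.sense();print(np.array(s["tool_rot"]),s["tool_pos"],s["wrist_force"])
print(goal([480,150,212],-0.116),goal([433,-174.2,150],-.116))
E
```

```text
[[-0.957  0.291 -0.   ]
 [ 0.291  0.957 -0.   ]
 [ 0.    -0.    -1.   ]] [174.309 574.067 212.051] [-0.436  0.103 -0.448]
(array([-415.701, -316.974,    0.069]), np.float64(-0.17875376430649403), array([174.309, 574.067, 212.051])) (array([-464.912, -640.841,   62.098]), np.float64(-0.17875376430649403), array([174.309, 574.067, 212.051]))
```

```bash
python3 -m crank '[0, 0, 0, -32, -24, 0, 0.3, 0, 0, 0, -32, -24, 0, 0, 0, 0, 0, -32, -24, 0, 0, 0, 0, 0, -32, -24, 0, 0, 0, 0, 0, -32, -24, 0, 0, 0, 0, 0, -32, -24, 0, 0, 0, 0, 0, -32, -24, 0, 0, 0, 0, 0, -32, -24, 0, 0, 0, 0, 0, -32, -24, 0, 0, 0, 0, 0, -32, -24, 0, 0, 0, 0, -0.09, 0, 0, 0, 0, 0, 0, -0.089, 0, 0, 0, 0]'
python3 - <<'E'
from h import *
np.set_printoptions(precision=3,suppress=True)
print(goal([433,-174.2,150],-.116))
E
```

```text
time: 2.05
tool_pos: [412.5, 249.4, 212.2]
tool_rot: [[-0.993, 0.116, 0.001], [0.116, 0.993, -0.0], [-0.001, -0.0, -1.0]]
wrist_force: [-0.9, 0.4, 0.7]
grip_width: 0.127
finger_force: 0.0
(array([ -69.531, -418.302,   62.29 ]), np.float64(-0.0004969967334269576), array([412.521, 249.355, 212.231]))
```

```bash
python3 -m crank '[0, 0, 0, -6, -38, 0, 0, 0, 0, 0, -6, -38, 0, 0, 0, 0, 0, -6, -38, 0, 0, 0, 0, 0, -6, -38, 0, 0, 0, 0, 0, -6, -38, 0, 0, 0, 0, 0, -6, -38, 0, 0, 0, 0, 0, -6, -38, 0, 0, 0, 0, 0, -6, -38, 0, 0, 0, 0, 0, -6, -38, 0, 0, 0, 0, 0, -6, -38, 0, 0, 0, 0, 0, -9, -38, 30, 0, 0, 0, 0, 0, 0, 32, 0]'
python3 - <<'E'
from h import *
np.set_printoptions(precision=3,suppress=True)
c=arm.capture("wrist");save(c,"w1.png")
for k,z in dict(push_face=45,v_seat=56,board=0,jig=0).items():
    for d in arm.place_of(k,"wrist")[:3]: print(k,round(d["score"],2),np.array(d["at"]),atz(c,d["at"],z))
print(goal([433,-174.2,45],-.116))
E
```

```text
time: 3.05
tool_pos: [434.7, -173.4, 156.8]
tool_rot: [[-0.993, 0.119, 0.009], [0.119, 0.993, -0.008], [-0.01, -0.006, -1.0]]
wrist_force: [1.0, -0.9, -1.1]
grip_width: 0.005
finger_force: 0.0
push_face 0.81 [318.4 214.1] [ 464.377 -176.074   45.   ]
v_seat 0.73 [319.5 307.1] [ 548.63  -185.089   56.   ]
jig 0.73 [317.7 299.3] [ 577.628 -190.449    0.   ]
(array([ -3.624,  -8.661, 110.457]), np.float64(0.0007687855030620305), array([ 430.408, -165.201,  155.459]))
```

View pics/w1.png

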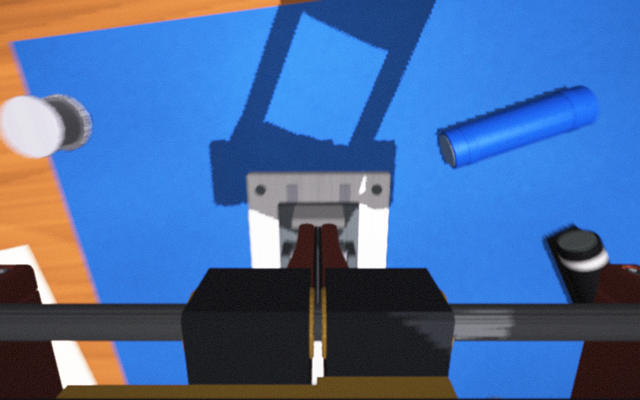

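The wrist view shows the jig centred at about column 318, with the spool at (45,125) and the blue decoy at (520,125). Both are clear of the pushing path. I'll go down behind the tab.

```bash
python3 -m crank '[0, 0, 0, 0, 0, 0, 0, 0, 0, 0, 0, 0, 35, 0, 0, 0, 0, 0, 0, 35, 0, 0, 0, 0, 0, 0, 30, 0, 0, 0, 0, 0, 0, 10, 0, 0, 0, 0, 0, 0, 0, 0, 0, 0, 0, 0, 0, 0, 0]'
python3 - <<'E'
from h import *
np.set_printoptions(precision=3,suppress=True)
print(goal([433,-174.2,45],-.116), goal([576.7-75*.9933,-191+75*.1158,45],-.116))
E
```

```text
time: 3.88
tool_pos: [431.1, -165.4, 45.5]
tool_rot: [[-0.993, 0.114, 0.001], [0.114, 0.993, -0.0], [-0.001, -0.0, -1.0]]
wrist_force: [-0.2, -0.1, 0.7]
grip_width: 0.009
finger_force: 0.0
(array([-2.894, -8.521,  0.512]), np.float64(0.0015335567167631403), array([ 431.098, -165.404,   45.507])) (array([-72.57 ,  -8.679,   0.563]), np.float64(0.0015335567167631403), array([ 431.098, -165.404,   45.507]))
```

```bash
python3 -m crank '[0, 0, 0, 0, -8.5, 0, 0, 0, 0, 0, -12, 0, 0, 0, 0, 0, 0, -6, 0, 0, 0, 0, 0, 0, -6, 0, 0, 0, 0, 0, 0, -6, 0, 0, 0, 0, 0, 0, -6, 0, 0, 0, 0, 0, 0, -6, 0, 0, 0, 0, 0, 0, -6, 0, 0, 0, 0, 0, 0, -5, 0, 0, 0, 0, 0, 0, -5, 0, 0, 0, 0, 0, 0, 0, 0, 0, 0]'; python3 -m crank '[0, 0, 0, -3, 0, 0, 0, 0, 0, 0, -3, 0, 0, 0, 0, 0, 0, 0, 0, 0, 0]'
python3 -m crank '[0, 0, 0, -3, 0, 0, 0, 0, 0, 0, 0, 0, 0, 0]'
```

```text
time: 4.8
tool_pos: [487.3, -180.8, 44.5]
tool_rot: [[-0.993, 0.115, -0.001], [0.115, 0.993, 0.0], [0.001, 0.0, -1.0]]
wrist_force: [-0.9, 0.0, 0.9]
grip_width: 0.005
finger_force: 0.7
time: 5.05
tool_pos: [490.8, -181.0, 44.3]
tool_rot: [[-0.993, 0.115, -0.004], [0.115, 0.993, 0.001], [0.004, 0.001, -1.0]]
wrist_force: [-5.1, 0.1, 2.4]
grip_width: 0.009
finger_force: 2.5
time: 5.22
tool_pos: [494.6, -181.4, 44.3]
tool_rot: [[-0.993, 0.116, -0.003], [0.116, 0.993, 0.001], [0.003, 0.001, -1.0]]
wrist_force: [-3.0, 1.3, -0.8]
grip_width: 0.005
finger_force: 1.3
```

```bash
for i in 1 2 3; do python3 -m crank '[0, 0, 0, -2.5, 0, 0, 0, 0, 0, 0, 0, 0, 0, 0]' | grep -E 'tool_pos|force'; done
```

```text
tool_pos: [498.2, -182.0, 44.4]
wrist_force: [-0.5, 0.5, -0.8]
finger_force: 0.8
tool_pos: [500.2, -182.2, 44.4]
wrist_force: [-5.3, 0.8, 1.4]
finger_force: 2.3
tool_pos: [500.3, -182.1, 44.4]
wrist_force: [-10.9, -0.3, 7.2]
finger_force: 5.4
```

The force rose to 11 N with no further travel, so the carriage is against its stop. I'll back off, then look.

```bash
python3 -m crank '[0, 0, 0, 15, 0, 0, 0, 0, 0, 0, 25, 0, -5, 0, 0, 0, 0, 0, 0, -40, 0.5, 0, 0, 0, 0, 0, -40, 1, 0, 0, 0, 0, 0, -40, 1, 0, 0, 0, 0, 0, -40, 1, 0, 0, 0, 0, 0, 0, 1, 0, 0, 0, 0, 0, 0, 1]' | head -3
python3 - <<'E'
from h import *
np.set_printoptions(precision=1,suppress=True)
C={}
for n in("top","side","wrist"):
    C[n]=c=arm.capture(n)
    for k,z in dict(push_face=45,v_seat=56,board=0,jig=0,barrel=26).items():
        for d in arm.place_of(k,n)[:2]: print(n,k,round(d["score"],2),np.array(d["at"]),atz(c,d["at"],z))
save(C["side"],"s2.png",(250,210,430,300),4)
save(C["wrist"],"w2.png")
np.set_printoptions(precision=3,suppress=True)
print(goal([584,84,150],.387))
E
```

```text
time: 6.38
tool_pos: [466.9, -179.6, 212.8]
tool_rot: [[-0.993, 0.116, 0.008], [0.115, 0.993, -0.004], [-0.009, -0.003, -1.0]]
top push_face 0.66 [378.9 234. ] [ 510.5 -191.1   45. ]
top push_face 0.26 [187.3 222.9] [551.2 291.8  45. ]
top v_seat 0.87 [379.5 201.4] [ 591.5 -194.5   56. ]
top board 0.66 [379.1 168.6] [ 684.8 -203.5    0. ]
top jig 0.74 [377.7 209. ] [ 577.3 -195.6    0. ]
top jig 0.47 [380.  199.4] [ 602.5 -202.6    0. ]
top barrel 0.78 [303.8 277.1] [407.    0.9  26. ]
top barrel 0.76 [269.8 208.8] [583.1  84.9  26. ]
side push_face 0.87 [308.7 252. ] [ 515.1 -185.    45. ]
side v_seat 0.77 [347.7 240.6] [ 600.9 -185.6   56. ]
side board 0.52 [384.8 255.8] [ 685.1 -199.3    0. ]
side board 0.31 [254.8 377.1] [ 364.7 -403.5    0. ]
side jig 0.95 [336.9 263.3] [ 575.8 -191.8    0. ]
side jig 0.52 [344.9 241.1] [ 614.5 -130.     0. ]
side barrel 0.94 [237.9 173. ] [405.9 183.5  26. ]
side barrel 0.77 [308.6 183.4] [581.5  81.1  26. ]
wrist push_face 0.67 [318.3 215.9] [ 512.7 -182.1   45. ]
wrist push_face 0.6 [318.8 328.8] [ 646.4 -197.    45. ]
wrist v_seat 0.94 [318.8 295.6] [ 597.4 -191.4   56. ]
wrist v_seat 0.23 [91.6 88.6] [ 365.6 -368.4   56. ]
wrist board 0.65 [317.  328.7] [ 680.3 -202.9    0. ]
wrist jig 0.86 [316.8 253.2] [ 575.8 -191.     0. ]
wrist barrel 0.97 [490.2  97.4] [416.6  -1.2  26. ]
wrist barrel 0.64 [566.  246.3] [586.7  84.7  26. ]
(array([-89.27 , 274.338,  59.707]), np.float64(-0.5027728933115463), array([ 463.635, -178.18 ,  209.747]))
```

View pics/w2.png

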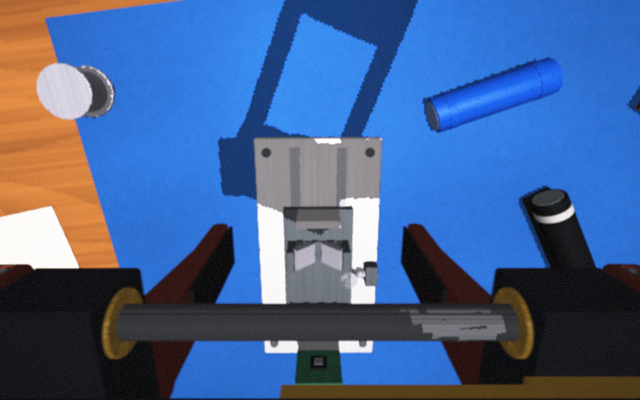

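View pics/s2.png

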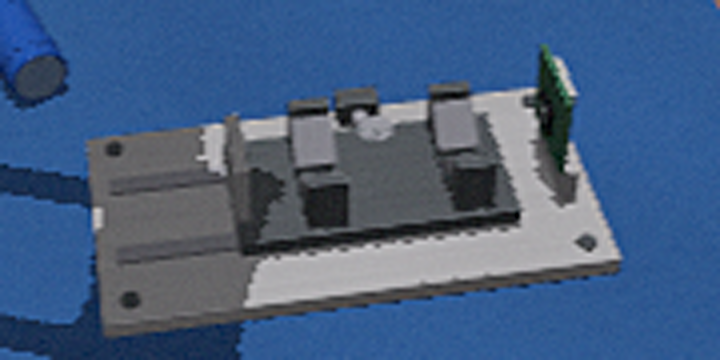

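The carriage is home: the nose has passed the detent ball (side crop, about (370,120)), and v_seat is near (597,-192). The barrel is on the right of the wrist view at (555,235). I'll go there next.

```bash
python3 -m crank '[0, 0, 0, -11, 34, 0, 1, 0, 0, 0, -11, 34, 0, 1, 0, 0, 0, -11, 34, 0, 1, 0, 0, 0, -11, 34, 0, 1, 0, 0, 0, -11, 34, 0, 1, 0, 0, 0, -11, 34, 0, 1, 0, 0, 0, -11, 34, 0, 1, 0, 0, 0, -12, 36, 0, 1, 0, 0, -0.1, 0, 0, 0, 1, 0, 0, -0.1, 0, 0, 0, 1, 0, 0, -0.1, 0, 0, 0, 1, 0, 0, -0.1, 0, 0, 0, 1]'|head -1
python3 -m crank '[0, 0, -0.103, 0, 0, 0, 1, 0, 0, 0, 0, 0, 30, 1, 0, 0, 0, 0, 0, 20, 1, 0, 0, 0, 0, 0, 0, 1, 0, 0, 0, 0, 0, 0, 1]'|head -3
python3 - <<'E'
from h import *
np.set_printoptions(precision=3,suppress=True)
c=arm.capture("wrist");save(c,"w3.png")
for d in arm.place_of("barrel","wrist")[:3]: print(round(d["score"],2),np.array(d["at"]),atz(c,d["at"],26))
print(goal([583,84.5,18],.387), proj(c,[583,84.5,26]))
E
```

```text
time: 8.28
time: 8.7
tool_pos: [582.7, 83.7, 158.9]
tool_rot: [[-0.926, -0.378, -0.003], [-0.378, 0.926, -0.0], [0.003, 0.001, -1.0]]
0.77 [317.7 175. ] [581.511  84.237  26.   ]
0.57 [533.1  26.6] [403.539 197.808  26.   ]
(array([  1.325,   1.393, 142.802]), np.float64(0.00016344125070233417), array([584.537,  83.722, 160.805])) [317.343 176.609]
```

View pics/w3.png

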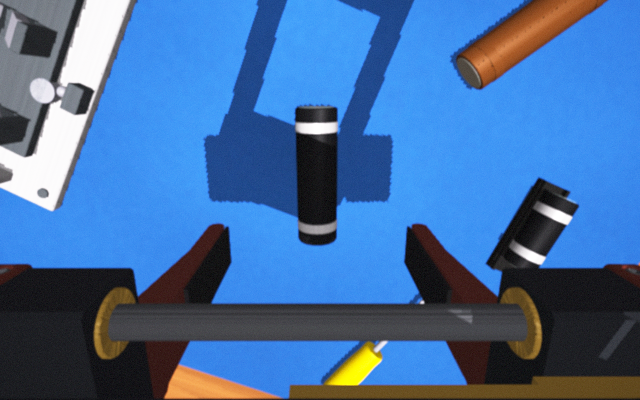

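The wrist view shows the whole barrel upright and centred between the fingers (columns 296–338, rows 105–244), so its yaw is right. I'll descend and grip it.

```bash
python3 -m crank '[0, 0, 0, 2, 1.5, 33, 1, 0, 0, 0, 0, 0, 33, 1, 0, 0, 0, 0, 0, 33, 1, 0, 0, 0, 0, 0, 25, 1, 0, 0, 0, 0, 0, 14, 1, 0, 0, 0, 0, 0, 0, 1, 0, 0, 0, 0, 0, 0, 1]'|sed -n '1,2p;4p'
python3 - <<'E'
from h import *
np.set_printoptions(precision=3,suppress=True)
print(goal([582,84.5,18],.387))
E
```

```text
time: 9.38
tool_pos: [582.1, 84.3, 22.4]
wrist_force: [-0.2, -0.3, 0.7]
(array([0.002, 0.178, 4.371]), np.float64(0.00017257196913611494), array([582.066,  84.336,  22.371]))
```

```bash
python3 -m crank '[0, 0, 0, 0, 0, 4.4, 1, 0, 0, 0, 0, 0, 0, 0.6, 0, 0, 0, 0, 0, 0, 0.3, 0, 0, 0, 0, 0, 0, 0, 0, 0, 0, 0, 0, 0, 0, 0, 0, 0, 0, 0, 0, 0, 0, 0, 0, 0, 0, 0, 0, 0, 0, 0, 0, 0, 0, 0, 0, 0, 0, 0, 0, 0, 0]'|sed -n '1,2p;4,9p'
```

```text
time: 10.13
tool_pos: [581.3, 84.3, 17.3]
wrist_force: [0.8, -2.9, 1.4]
grip_width: 0.433
finger_force: 1.2
```

```bash
python3 -m crank '[0, 0, 0, 0, 0, 0, 0, 0, 0, 0, 0, 0, 0, 0, 0, 0, 0, 0, 0, 0, 0, 0, 0, 0, 0, 0, 0, 0]'|sed -n '1,2p;4,9p'; python3 -m crank '[0, 0, 0, 0, 0, -20, 0, 0, 0, 0, 0, 0, -35, 0, 0, 0, 0, 0, 0, -35, 0, 0, 0, 0, 0, 0, -35, 0, 0, 0, 0, 0, 0, -20, 0, 0, 0, 0, 0, 0, 0, 0, 0, 0, 0, 0, 0, 0, 0]'
python3 - <<'E'
from h import *
np.set_printoptions(precision=3,suppress=True)
c=arm.capture("wrist");save(c,"w4.png")
print(goal([597,-192,150],-.116), arm.sense()["wrist_force"])
E
```

```text
time: 10.47
tool_pos: [581.8, 83.6, 17.5]
wrist_force: [2.0, -5.5, 2.6]
grip_width: 0.391
finger_force: 30.0
time: 11.05
tool_pos: [581.5, 84.9, 162.8]
tool_rot: [[-0.926, -0.378, 0.002], [-0.378, 0.926, 0.001], [-0.002, 0.0, -1.0]]
wrist_force: [0.2, -0.2, -1.7]
grip_width: 0.396
finger_force: 29.8
(array([  89.02 , -262.569,   11.112]), np.float64(0.5032123803978434), array([580.299,  84.739, 161.278])) [ 0.27   0.013 -2.351]
```

View pics/w4.png

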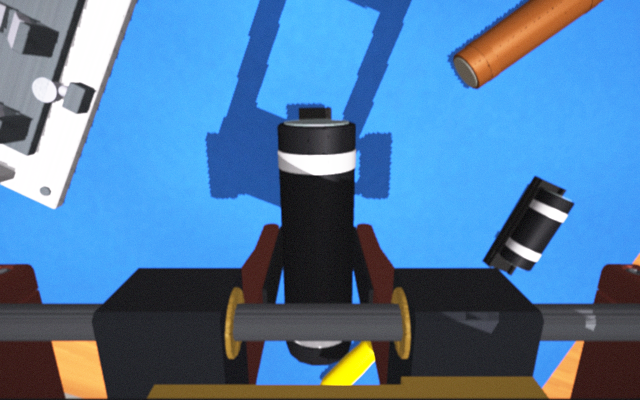

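Run:
```python
from h import *
np.set_printoptions(precision=1,suppress=True)
c=arm.capture("wrist");s=arm.sense();R=np.array(s["tool_rot"]);t=np.array(s["tool_pos"]);z=t[2]+8
print(t, "cam in tool", R.T@(c["extrinsics"][:3,3]-t))
for X in(50,55,60,65,70): print(X,[proj(c,t+R@np.array([X,0,-8+k])) for k in(-18,18)],[proj(c,t+R@np.array([-X,0,-8+k])) for k in(-18,18)])
print(goal([597,-192,150],-.116)[0])
```

```text
[579.6  84.6 160.5] cam in tool [  73.9    0.2 -173.6]
50 [array([316.7, 147.5]), array([316.8, 136.4])] [array([316.8, 346.3]), array([316.9, 303.9])]
55 [array([316.7, 135.7]), array([316.8, 126.7])] [array([316.8, 354.6]), array([316.9, 311.2])]
60 [array([316.7, 123.5]), array([316.8, 116.8])] [array([316.8, 362.8]), array([316.9, 318.3])]
65 [array([316.7, 111.2]), array([316.8, 106.8])] [array([316.8, 370.9]), array([316.9, 325.3])]
70 [array([316.7,  98.6]), array([316.8,  96.7])] [array([316.8, 378.8]), array([316.9, 332.3])]
[  88.4 -262.7   10.3]
```

The barrel is held well: its ends at rows about 122 and 362 match a grasp centred within about 1 mm. I'll turn and carry it over the V.

```bash
python3 -m crank '[0, 0, 0.1, 0, 0, 0, 0, 0, 0, 0.1, 0, 0, 0, 0, 0, 0, 0.1, 0, 0, 0, 0, 0, 0, 0.1, 0, 0, 0, 0, 0, 0, 0.103, 0, 0, 0, 0, 0, 0, 0, -8, -30, 0, 0, 0, 0, 0, -8, -30, 0, 0, 0, 0, 0, -8, -30, 0, 0, 0, 0, 0, -8, -30, 0, 0, 0, 0, 0, -8, -30, 0, 0, 0, 0, 0, -5, -30, 0, 0, 0, 0, 0, -4, -30, 0, 0]'|sed -n '1p'
python3 -m crank '[0, 0, 0, 0, -30, 0, 0, 0, 0, 0, 0, -25, 0, 0, 0, 0, 0, 0, -8, 0, 0, 0, 0, 0, 0, 0, 0, 0, 0, 0, 0, 0, 0, 0, 0, 0, 0, 0, 0, 0, 0, 0]'|sed -n '2,3p'
python3 - <<'E'
from h import *
np.set_printoptions(precision=3,suppress=True)
for n in("wrist","top","side"):
    c=arm.capture(n)
    if n=="wrist": save(c,"w5.png")
    for k,z in dict(push_face=45,v_seat=56,board=0,jig=0).items():
        for d in arm.place_of(k,n)[:1]: print(n,k,round(d["score"],2),atz(c,d["at"],z))
print(goal([597,-192,100],-.116))
E
```

```text
time: 12.15
tool_pos: [597.8, -190.8, 161.2]
tool_rot: [[-0.993, 0.115, -0.002], [0.115, 0.993, 0.002], [0.002, 0.001, -1.0]]
wrist push_face 0.8 [ 512.846 -182.795   45.   ]
top push_face 0.7 [ 516.578 -187.837   45.   ]
top v_seat 0.61 [ 601.331 -196.134   56.   ]
top jig 0.64 [ 579.786 -190.722    0.   ]
side push_face 0.76 [ 512.798 -186.506   45.   ]
side v_seat 0.71 [ 600.967 -185.921   56.   ]
side board 0.74 [ 679.257 -207.201    0.   ]
side jig 0.78 [ 577.779 -193.589    0.   ]
(array([ 1.459,  0.377, 62.334]), np.float64(0.0001043307588695086), array([ 598.402, -192.537,  162.334]))
```

View pics/w5.png

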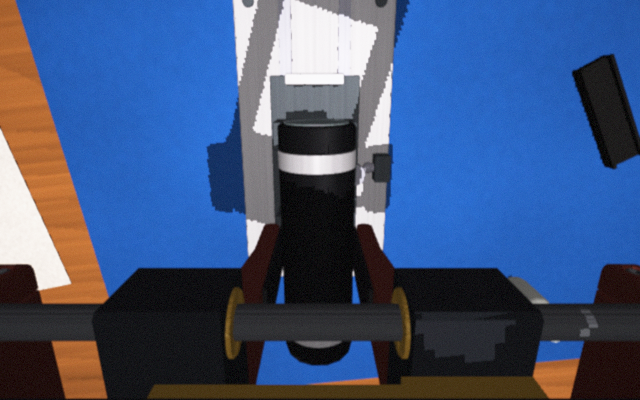

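The wrist view shows the tab's top edge at columns 285–345, row 79. The barrel axis is at about column 317 and nearly in line with the slide. I'll measure the small lateral offset.

Run:
```python
from h import *
np.set_printoptions(precision=2,suppress=True)
c=arm.capture("wrist");s=arm.sense();R=np.array(s["tool_rot"]);t=np.array(s["tool_pos"])
g=cv2.cvtColor(c["frame"],cv2.COLOR_RGB2GRAY).astype(float)
hsv=cv2.cvtColor(c["frame"],cv2.COLOR_RGB2HSV)
tl=lambda uv,z:(R.T@(atz(c,uv,z)-t))[:2]
m=(g[70:90,270:360]>215).astype(np.uint8)
k,lab,st,_=cv2.connectedComponentsWithStats(m);i=1+np.argmax(st[1:,4]);x,y,w,h,a=st[i];print(st[i]+[270,70,0,0,0])
print("tab L/R tool", tl((270+x-.5,70+y+h/2),61),tl((270+x+w-.5,70+y+h/2),61), "rear edge",tl((315,70+y-.5),61))
b=((hsv[:,:,1]<120))
for r in range(15,190,15):
    u=np.nonzero(b[r,225:400])[0]+225
    L,Rr=tl((u[0]-.5,r),12),tl((u[-1]+.5,r),12)
    print(r,u[0],u[-1],L,Rr,(L+Rr)/2)
G=cv2.Canny(c["frame"],60,150)
for r in(90,95,100,105): print(r,np.nonzero(G[r,260:370])[0]+260)
for r in(140,180,220): print(r,[int(v) for v in g[r,270:290]],[int(v) for v in g[r,345:365]])
```

```text
[270  70  90  20 894]
tab L/R tool [ 81.21 -34.91] [81.21 32.09] rear edge [88.62 -1.03]
15 236 397 [134.39 -67.77] [134.41  67.87] [134.4    0.05]
30 237 396 [122.82 -67.65] [122.84  67.74] [122.83   0.04]
45 237 395 [111.01 -68.4 ] [111.02  67.61] [111.01  -0.39]
60 238 394 [ 98.93 -68.29] [98.94 67.48] [98.93 -0.41]
75 239 393 [ 86.58 -68.18] [86.59 67.34] [86.59 -0.42]
90 241 393 [ 73.96 -67.18] [73.96 68.09] [73.96  0.45]
105 241 392 [ 61.06 -67.95] [61.05 67.95] [61.05  0.  ]
120 242 391 [ 47.85 -67.84] [47.84 67.82] [47.85 -0.01]
135 243 390 [ 34.35 -67.72] [34.33 67.68] [34.34 -0.02]
150 244 390 [ 20.52 -67.59] [20.5  68.46] [20.51  0.44]
165 245 391 [  6.37 -67.47] [ 6.34 70.2 ] [6.36 1.37]
180 245 389 [ -8.12 -68.29] [-8.15 69.14] [-8.14  0.43]
90 [262 263 272 360 362]
95 [261 262 263 272 359 361]
100 [272 358 361]
105 [260 273 356 361]
140 [133, 128, 128, 115, 72, 62, 94, 88, 39, 13, 10, 7, 10, 12, 14, 19, 18, 14, 16, 21] [17, 21, 19, 18, 7, 16, 17, 10, 8, 15, 32, 45, 49, 44, 65, 97, 118, 118, 121, 122]
180 [128, 130, 126, 128, 118, 90, 54, 48, 47, 34, 21, 9, 15, 5, 6, 1, 13, 12, 18, 13] [22, 20, 19, 16, 15, 15, 18, 7, 17, 22, 46, 53, 65, 94, 102, 114, 157, 206, 198, 150]
220 [123, 122, 123, 122, 121, 120, 109, 70, 42, 47, 39, 15, 14, 4, 15, 6, 10, 2, 6, 15] [8, 13, 20, 4, 9, 16, 8, 10, 20, 36, 60, 96, 172, 232, 235, 235, 237, 236, 234, 236]
```

The plate lies symmetric about the tool: lateral offset about 0, yaw about 0, lengthwise within about 1 mm. I'll lower the barrel.

```bash
python3 -m crank '[0, 0, 0, 0, 0, 25, 0, 0, 0, 0, 0, 0, 30, 0, 0, 0, 0, 0, 0, 25, 0, 0, 0, 0, 0, 0, 14, 0, 0, 0, 0, 0, 0, 6, 0, 0, 0, 0, 0, 0, 0, 0, 0, 0, 0, 0, 0, 0, 0, 0, 0, 0, 0, 0, 0, 0]'|sed -n '1,4p'
python3 - <<'E'
from h import *
np.set_printoptions(precision=3,suppress=True)
print(goal([597.5,-192.3,48],-.116),arm.sense()["wrist_force"])
E
```

```text
time: 14.12
tool_pos: [599.5, -193.0, 63.6]
tool_rot: [[-0.993, 0.116, 0.002], [0.116, 0.993, -0.001], [-0.002, -0.001, -1.0]]
wrist_force: [-0.5, -0.3, -0.8]
(array([ 2.106,  0.502, 15.611]), np.float64(0.00020563297071074516), array([ 599.501, -193.025,   63.616])) [-0.47  -0.269 -0.784]
```

```bash
python3 -m crank '[0, 0, 0, 1, 0, 4, 0, 0, 0, 0, 0, 0, 4, 0, 0, 0, 0, 0, 0, 4, 0, 0, 0, 0, 0, 0, 0, 0, 0, 0, 0, 0, 0, 0, 0]'|sed -n '2p;4p'
for i in 1 2 3; do python3 -m crank '[0, 0, 0, 0, 0, 1, 0, 0, 0, 0, 0, 0, 0, 0, 0, 0, 0, 0, 0, 0, 0]'|sed -n '2p;4p'; done
```

```text
tool_pos: [597.1, -192.3, 50.0]
wrist_force: [0.9, -0.6, -1.5]
tool_pos: [597.4, -192.4, 49.3]
wrist_force: [0.3, -0.3, -1.2]
tool_pos: [597.5, -192.5, 48.3]
wrist_force: [0.9, -0.0, -1.2]
tool_pos: [597.6, -192.7, 47.7]
wrist_force: [-2.2, -0.7, 2.7]
```

```bash
for i in 1 2 3; do python3 -m crank '[0, 0, 0, 0, 0, 0.8, 0, 0, 0, 0, 0, 0, 0, 0, 0, 0, 0, 0, 0, 0, 0]'|sed -n '2,6p'; done
```

```text
tool_pos: [597.6, -192.8, 47.5]
tool_rot: [[-0.993, 0.116, 0.001], [0.116, 0.993, -0.001], [-0.001, -0.001, -1.0]]
wrist_force: [-2.1, -1.3, 7.0]
grip_width: 0.393
finger_force: 30.2
tool_pos: [597.7, -192.9, 47.4]
tool_rot: [[-0.993, 0.116, 0.001], [0.116, 0.993, -0.001], [-0.001, -0.001, -1.0]]
wrist_force: [-4.2, -0.5, 13.3]
grip_width: 0.394
finger_force: 30.4
tool_pos: [597.8, -193.0, 47.3]
tool_rot: [[-0.993, 0.116, 0.001], [0.116, 0.993, -0.001], [-0.001, -0.001, -1.0]]
wrist_force: [-6.1, 0.0, 18.0]
grip_width: 0.395
finger_force: 30.7
```

```bash
python3 -m crank '[0, 0, 0, 0.5, 0, -0.4, 0, 0, 0, 0, 0, 0, 0, 0, 0, 0, 0, 0, 0, 0, 0, 0, 0, 0, 0, 0, 0, 0, 0, 0, 0, 0, 0, 0, 0, 0, 0, 0, 0, 0, 0, 0]'|sed -n '1,6p'
python3 - <<'E'
from h import *
c=arm.capture("side");save(c,"s6.png",(250,190,430,300),4)
c=arm.capture("wrist")
s=arm.sense();print(s["ft_torque"],s["wrist_force"])
E
```

```text
time: 16.53
tool_pos: [597.7, -192.9, 47.3]
tool_rot: [[-0.993, 0.116, 0.002], [0.116, 0.993, -0.001], [-0.002, -0.001, -1.0]]
wrist_force: [-3.6, -0.3, 14.2]
grip_width: 0.395
finger_force: 30.5
[ 0.0079391   0.67236644 -0.15793612] [-3.53659458  0.28530163 14.91226068]
```

View pics/s6.png

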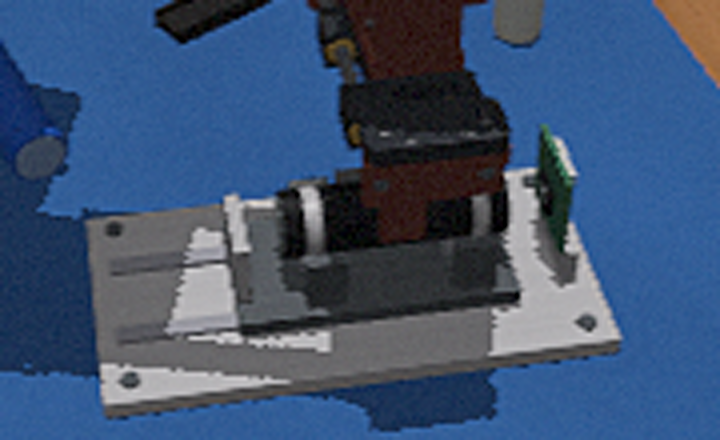

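The side crop shows the barrel down in both cheeks, centred and clear of the board (550,190), with the carriage still home. The push is about 15 N and balanced, so I'm handing in.

```bash
python3 -c "
from bench import arm
print(arm.close_job())"
```

```text
the job is handed in; nothing more can be done
None
```

I handed the job in with the carriage home in its detent and the long barrel lying centred in the V, still gripped and pressed down with about 15 N; the hand-in gave no verdict, so I can't say whether it passed.

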